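Push a discarded sauce tub through the sprung flap of a counter-top waste unit

ROBOT

A 7-joint arm with a two-finger parallel gripper is mounted at the origin on the work surface. World frame = base frame: x ahead of the robot, y to its left, z up, the work surface at z = 0. Lengths are in m, angles in rad, forces in N, time in s.
With the tool pointing down it reaches from about 0.4 to 0.85 m from the base axis. Payload 6.9 kg.
Tool frame: the origin (TCP) lies midway between the tips of the shut fingers; the grasp point (between the pads) lies behind it (ctrl.pinch_z is the z of the grasp point in the tool frame, in m); z points along the fingers, y is the direction in which the jaws open and shut (so a half turn about z gives the same grasp; the last joint's range is limited). The gripper opens to 85 mm and grips with 20 to 120 N. Pads are 22 mm wide; open, the fingers measure 114 mm over their backs; the gripper's body (76 mm by 85 mm) begins 54 mm behind the grasp point. The pads swing forward as they close: fully open they stand 13 mm farther back than shut.
Start: joints at [1.357, 0.507, -0.238, 1.5, 0.126, 1.149, -0.155], TCP at [0.196, -0.594, 0.231] pointing down, gripper open.
Joint ranges: [-3.08, 3.08], [-0.24, 2.05], [-1.43, 1.35], [0, 2.5], [-1.52, 4.66], [0.17, 1.96], [-2.89, 2.89]. Speed limits (rad/s): [2.39, 2.39, 3.14, 3.14, 3.14, 3.14, 3.14].

INTERFACE

Orientations are given as a unit quaternion [w, x, y, z].
In Python, from station import ctrl, get_state, vision, ticket, models gives the robot as it stands. Calls block until the motion is done:
- ctrl.movep(position, orientation): joint-space move of the TCP to a pose.
- ctrl.movel(position, frame=None, max_speed=0.15): straight line of the TCP; frame=None keeps the orientation; max_speed is the mean speed in m/s.
- ctrl.set_joints(angles): joint-space move.
- ctrl.ungrasp() and ctrl.close_gripper(force=None): open the fingers fully, or close them until they stop; force is the grip in N (None keeps the last).
- ctrl.pause(seconds).
- ctrl.ik(position, orientation): joint angles nearest the present ones, or None.
- get_state(): the state.
- vision.grab_frame(name): name is "scene" or "side" or "wrist"; returns (picture, depth): 384x512x3 uint8, blue, green, red; 384x512 float32, m along the optical axis (not along the pixel's ray), 0 where there is no reading.
- vision.camera_info(name): a dict with "mtx" (3x3 intrinsics, pixels), "R" (3x3) and "t" (3): a world point X has camera coordinates R X + t; the wrist camera has in their place "hand_eye" (4x4, takes a point from camera to tool coordinates, whose origin is the TCP and whose axes are the flange's). Camera axes: x right, y down, z forward; pixel columns grow to the right and rows downward; lengths in m; the calibration is good to about 2 mm. A picture is of the moment at which its call begins: read the wrist's pose just before it. camera_info takes no time and is no camera call.
A pose or a line that the arm cannot do raises ctrl.Unreachable and nothing moves.
- ticket.close_job(): hands the job in, once; it reports no verdict.
Trained networks look in the newest picture that a camera, given by its name, has taken for a name from the list of things; names that differ only in an ending like _2 or _b are one class to them, and where a whole thing is asked for, a point or a joint stands for the part that bears it (a point fixed in the world has none). Each returns a list of dicts, best first, with "p" (0 to 1); they miss things now and then, are a little off and sometimes report something else, mostly with a low value. They report only what shows in the picture. A call takes as long as a camera call.
- models.recognise(camera, target): "point" ([column, row] in pixels, amid what is visible of it).
- models.masks_of(camera, target): "mask" (384x512 bool, what is visible of it) and "point" ([column, row] in pixels, amid what is visible of it).
The state is a dict: "time": time; "qpos": joint angles; "qd": joint speeds; "tau": joint torques, N m; "tcp_pos": TCP position; "eef_rot": TCP orientation; "contact_force": force on the tool from outside, world axes, zero at the start; "wrist_torque": the same for the moment, N m; "width": finger opening in m.
Only numpy, scipy, OpenCV 4.12 (cv2) and the standard library are available. Lean on these libraries where they do the work, as an engineer would, in place of code of your own. Each camera call takes 0.05 s, during which the arm holds its last target.

TASK

On the steel waste unit, press the self-closing flap down and hold it open with one finger, and with the other finger push the discarded sauce tub across the deck and over the edge, so that it drops into the bin and not onto the shut flap. Push the tub only: do not pick it up or squeeze it, and leave the glass, the spoon and the little dish on the unit where they are. Then let the flap swing shut.

Things in the scene. Friction and masses are not known exactly. Their poses are not given: they have to be found in the camera images.
- unit: Fixed steel counter-top waste unit: a box with a flat, rimless deck 150 mm above the table. Origin on the table under the middle of the sill; z up; +y is the push direction, from the landing deck over the sill towards the flap's hinge; x runs along the sill. Box spans x -160 to 160, y -150 to 190 mm. Landing deck y -150 to 0. Opening x -85 to 85, y 0 to 140 mm, filled by the shut flap.
- sill (a point): Middle of the opening's near edge (the sill), on the deck's top, 150 mm above the table; axes as the unit's. The deck is 6 mm thick.
- pan (a point): Middle of the floor of the black waste pan under the opening, 18 mm above the table. Inner space 208 mm along the unit's x by 227 mm along y, unit y -66 to 161 mm, so it reaches 66 mm back under the landing deck.
- flap (a joint): Flap angle (rad): 0 shut (its top 1 mm below the deck's), growing as the free edge at the sill swings down into the pan, stop at 1.25. Flat plate 166 mm along the unit's x, 136 mm along y, 4 mm thick. A spring always shuts it: the free edge yields at about 0.8 N; at 0.7 rad about 5.5 N is needed 50 mm from the hinge. The tub's weight does not open it.
- hinge (a point): Middle of the flap's hinge line, along the far edge of the opening, 139 mm in +y from the sill and 3 mm below the deck's top; fixed to the unit.
- flap_edge (a point): Middle of the flap's free edge, on its top face; moves with the flap.
- tub: The discarded sauce tub: small round black plastic tub, 41 mm wide at the top (36 at the foot), with a wider white lid 45 mm in diameter; 28 mm tall in all, about 22 g, smooth and slides easily (friction about 0.35). Stands upright on the landing deck, 45 to 105 mm from the sill. Origin at the centre of its underside, z up.
- tub_mid (a point): Centre of the tub, 14 mm above its underside.
- glass: Green glass tumbler, 56 mm in diameter, 68 mm tall, upright at one side of the deck; leave alone. Origin at the centre of its underside.
- dish: Small white bowl-shaped dish, 54 mm in diameter, 22 mm tall, at one side of the deck; leave alone. Origin at the centre of its underside. It and the glass may have changed places.
- spoon: All-steel spoon 140 mm long, 10 mm high, lying along the unit's edge on the -x side of the landing deck; leave alone. Its x axis runs along it from handle to bowl, origin under the middle of its length.

How it is judged:
By the outcome, as a careful person would: the job done as asked, in the order asked, and still so for the second after the job is handed in, with the robot touching nothing.
It also fails if it takes over 40 s, if anything falls off the work surface, if the arm or the gripper's body presses on something with over 40 N, if the wrist force passes 120 N, or if a joint passes its speed limit or range.

## Working session

There is one attempt and no reset: what is moved stays moved. The work goes in short steps, each a Python script; the robot and the scene stay as the last script left them, time stands still between calls to the robot, and variables do not carry over. Pictures are saved under pics/ and viewed, and the job is handed in when it is done.

```bash
ls; mkdir -p pics
python3 - <<'E'
from station import ctrl,get_state,vision,ticket,models
import cv2,numpy as np
s=get_state();print(s['time'],s['tcp_pos'],s['eef_rot'],s['width'],ctrl.pinch_z)
for n in("scene","side","wrist"):
    p,d=vision.grab_frame(n);cv2.imwrite(f"pics/a_{n}.png",p);np.save(f"pics/a_{n}.npy",d)
    print(n,vision.camera_info(n))
    for t in("tub","glass","dish","spoon","flap","unit"):
        r=models.recognise(n,t);print(t,[(x["point"],round(x["p"],2)) for x in r[:2]])
E
```

```text
pics
0.0 [ 0.1956598  -0.59306602  0.23045305] [-8.55608177e-04  9.87323663e-01  1.58717447e-01 -1.56325053e-04] 0.08525726602345714 -0.0187
scene {'mtx': array([[402.04479109,   0.        , 258.52368676],
       [  0.        , 402.04479109, 196.7189941 ],
       [  0.        ,   0.        ,   1.        ]]), 'R': array([[-0.0080082 ,  0.99984979,  0.01537071],
       [ 0.67647043,  0.01673696, -0.73627958],
       [-0.73642625,  0.00450155, -0.67650286]]), 't': array([ 0.00753027, -0.28657065,  1.40273161])}
tub [([198.7, 192.4], 0.75), ([243.5, 231.0], 0.2)]
glass [([166.2, 225.4], 0.89)]
dish [([297.8, 157.0], 0.82)]
spoon [([227.4, 160.1], 0.67)]
flap [([263.8, 201.5], 0.59)]
unit [([245.6, 235.2], 0.95)]
side {'mtx': array([[360.7402503 ,   0.        , 259.97789699],
       [  0.        , 360.7402503 , 193.12257463],
       [  0.        ,   0.        ,   1.        ]]), 'R': array([[-0.79323565, -0.60884679, -0.00909879],
       [-0.34459765,  0.46117817, -0.81765956],
       [ 0.50202556, -0.6454613 , -0.57563014]]), 't': array([0.47254302, 0.28789518, 0.59827128])}
tub [([291.5, 143.3], 0.49)]
glass [([263.3, 123.8], 0.67)]
dish [([284.0, 205.9], 0.82)]
spoon [([330.8, 177.2], 0.69)]
flap [([257.3, 178.1], 0.96)]
unit [([268.4, 201.9], 0.79), ([282.7, 209.4], 0.62)]
wrist {'mtx': array([[299.65919854,   0.        , 251.38078405],
       [  0.        , 299.65919854, 188.3647761 ],
       [  0.        ,   0.        ,   1.        ]]), 'hand_eye': array([[-2.91412974e-04, -9.62584579e-01, -2.70981259e-01,
         6.92291002e-02],
       [ 9.99999839e-01, -1.48609466e-04, -5.47505564e-04,
         2.17279171e-04],
       [ 4.86750033e-04, -2.70981375e-01,  9.62584468e-01,
        -1.42565640e-01],
       [ 0.00000000e+00,  0.00000000e+00,  0.00000000e+00,
         1.00000000e+00]])}
tub []
glass []
dish []
spoon []
flap []
unit []
```

View pics/a_scene.png

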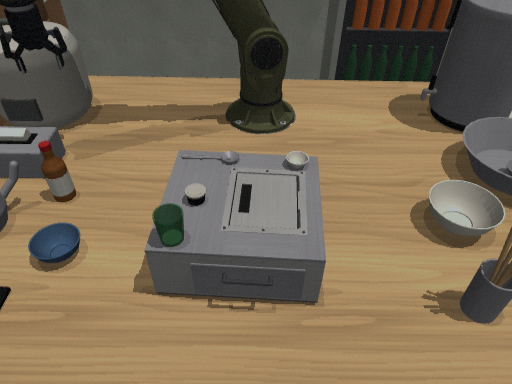

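View pics/a_side.png

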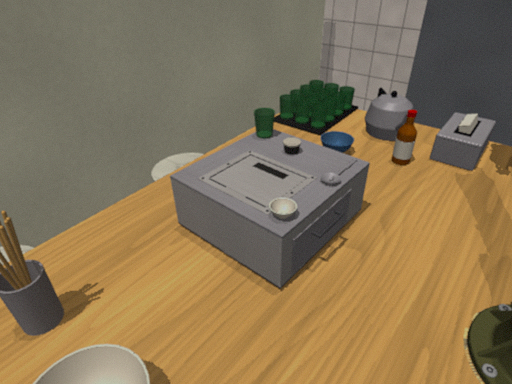

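```bash
cat > h.py <<'E'
from station import ctrl,get_state,vision,ticket,models
import cv2,numpy as np
def cloud(n,d):
    c=vision.camera_info(n);K=c["mtx"];v,u=np.mgrid[:384,:512]
    P=np.stack([(u-K[0,2])/K[0,0]*d,(v-K[1,2])/K[1,1]*d,d],-1)
    W=(P-c["t"])@c["R"]; W[d==0]=np.nan; return W
def circ(p):
    A=np.c_[2*p,np.ones(len(p))];s=np.linalg.lstsq(A,(p**2).sum(1),rcond=None)[0]
    return s[:2],np.sqrt(s[2]+s[0]**2+s[1]**2)
E
python3 - <<'E'
from h import *
for n in("scene","side"):
    d=np.load(f"pics/a_{n}.npy");W=cloud(n,d)
    Z=W[...,2]
    m=(abs(Z-0.15)<.006)&(W[...,0]>.25)&(W[...,0]<.9)&(abs(W[...,1])<.4)
    k,l,st,_=cv2.connectedComponentsWithStats(m.astype(np.uint8));i=1+np.argmax(st[1:,4]);m=l==i
    P=W[m];r=cv2.minAreaRect(P[:,:2].astype(np.float32));print(n,"rect",r,"z",np.median(P[:,2]))
    c=np.array(r[0])
    # objects above deck
    o=(Z>.162)&(Z<.26)&(abs(W[...,0]-c[0])<.19)&(abs(W[...,1]-c[1])<.2)
    k,l,st,_=cv2.connectedComponentsWithStats(o.astype(np.uint8))
    for i in range(1,k):
        if st[i,4]<8: continue
        Q=W[l==i];zt=np.percentile(Q[:,2],95);T=Q[Q[:,2]>zt-.008]
        (x,y),R=cv2.minEnclosingCircle(T[:,:2].astype(np.float32)*1000)
        print("px",st[i],"zt",round(zt,4),"mean",Q.mean(0).round(3),"circ",round(x),round(y),round(R,1))
E
```

```text
scene rect ((0.5884866714477539, -0.04184703528881073), (0.34086111187934875, 0.325744092464447), 87.19806671142578) z 0.15076096584687665
px [286 151  23  16 198] zt 0.1738 mean [0.469 0.084 0.169] circ 474 82 27.4
px [185 183  21  19 320] zt 0.1805 mean [ 0.604 -0.137  0.177] circ 600 -139 23.1
px [ 152  203   32   41 1021] zt 0.2189 mean [ 0.712 -0.171  0.198] circ 710 -170 28.9
side rect ((0.591461718082428, -0.039659902453422546), (0.343474417924881, 0.32243791222572327), 87.07870483398438) z 0.1491065548478515
px [253 108  21  28 493] zt 0.2164 mean [ 0.706 -0.161  0.196] circ 711 -170 29.3
px [282 138  19  13 191] zt 0.1787 mean [ 0.598 -0.13   0.175] circ 601 -136 23.1
px [269 198  28  20 272] zt 0.1719 mean [0.477 0.082 0.168] circ 476 85 27.6
```

Run:
```python
import cv2
p=cv2.imread("pics/a_scene.png")[140:300,140:335];cv2.imwrite("pics/b1.png",cv2.resize(p,None,fx=4,fy=3.7,interpolation=2))
```

```text
(no output)
```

View pics/b1.png

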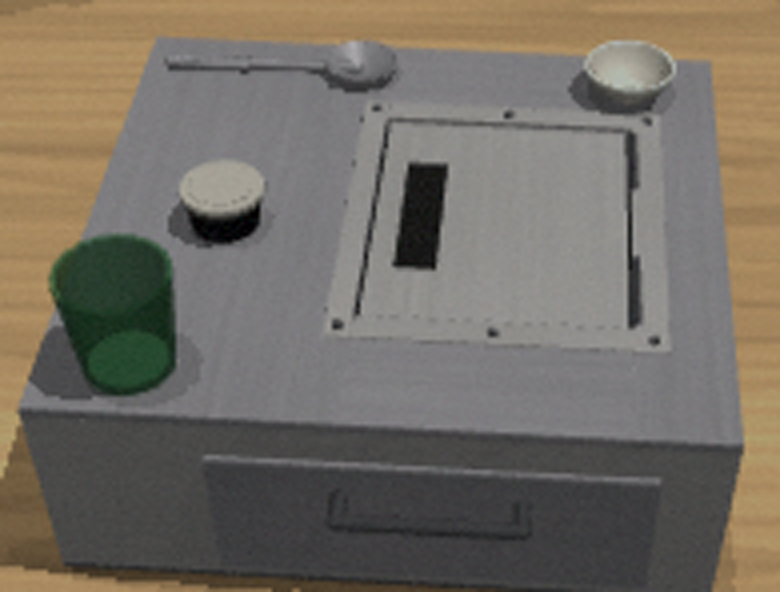

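```bash
cat >> h.py <<'E'
from scipy.spatial.transform import Rotation as Ro
psi=np.radians(-2.85);EX=np.array([np.cos(psi),np.sin(psi),0]);EY=np.array([-np.sin(psi),np.cos(psi),0]);EZ=np.array([0,0,1.])
O=np.array([.589,-.0608,.150])
def U(x,y,z): return O+EX*x+EY*y+EZ*z
def inU(p): q=np.asarray(p)-O; return np.array([q@EX,q@EY,q@EZ])
def pose(rear,a,sg):
    a=np.radians(a);j=np.cos(a)*EY-np.sin(a)*EZ;zt=-np.sin(a)*EY-np.cos(a)*EZ
    ty=sg*j;R=np.c_[np.cross(ty,zt),ty,zt]
    q=Ro.from_matrix(R).as_quat()[[3,0,1,2]]
    return U(*rear)+.0425*j+.013*zt,q
E
python3 - <<'E'
from h import *
print(inU([.6005,-.1375,.18]),get_state()['qpos'])
for sg in(1,-1):
  for r,a in [((.015,-.110,.08),0),((.015,-.110,.008),0),((.015,-.0425,.008),0),((.015,-.04,.06),30),((.015,-.06,.004),30),((.015,-.005,.004),30),((.015,-.005,.004),40)]:
    q=ctrl.ik(*pose(r,a,sg));print(sg,r,a,None if q is None else np.round(q,2))
E
```

```text
[ 0.01529941 -0.07603334  0.03      ] [ 1.35750285  0.50751346 -0.23761236  1.50021141  0.12568957  1.14892426
 -0.15480574]
1 (0.015, -0.11, 0.08) 0 [ 0.72  0.65 -0.98  1.55  0.55  1.25  1.18]
1 (0.015, -0.11, 0.008) 0 [ 0.71  0.72 -0.95  1.64  0.64  1.12  1.11]
1 (0.015, -0.0425, 0.008) 0 [ 0.62  0.72 -0.99  1.66  0.66  1.13  0.97]
1 (0.015, -0.04, 0.06) 30 [ 0.3   0.73 -0.92  1.64  0.98  1.51  0.63]
1 (0.015, -0.06, 0.004) 30 [ 0.3   0.78 -0.84  1.71  1.02  1.4   0.59]
1 (0.015, -0.005, 0.004) 30 [ 0.23  0.81 -0.89  1.67  1.01  1.47  0.52]
1 (0.015, -0.005, 0.004) 40 [ 0.13  0.87 -0.85  1.66  1.09  1.6   0.43]
-1 (0.015, -0.11, 0.08) 0 [ 0.39  0.51 -0.35  1.55  0.19  1.11 -1.63]
-1 (0.015, -0.11, 0.008) 0 [ 0.36  0.57 -0.3   1.65  0.2   0.95 -1.64]
-1 (0.015, -0.0425, 0.008) 0 [ 0.27  0.57 -0.34  1.67  0.22  0.95 -1.77]
-1 (0.015, -0.04, 0.06) 30 [-0.02  0.6  -0.31  1.65  0.71  1.23 -2.28]
-1 (0.015, -0.06, 0.004) 30 [-0.13  0.65 -0.08  1.71  0.66  1.03 -2.24]
-1 (0.015, -0.005, 0.004) 30 [-0.14  0.67 -0.21  1.68  0.69  1.13 -2.35]
-1 (0.015, -0.005, 0.004) 40 [-0.2   0.74 -0.23  1.67  0.83  1.26 -2.49]
```

Run:
```python
from h import *
s=get_state();p=s['tcp_pos'].copy() if hasattr(s['tcp_pos'],'copy') else np.array(s['tcp_pos'])
p=np.array(p);p[2]=.36
ctrl.movel(p,max_speed=.3)
ctrl.movep(*pose((.015,-.110,.19),0,-1))
ctrl.movel(pose((.015,-.110,.04),0,-1)[0],max_speed=.25)
s=get_state();print(s['time'],s['tcp_pos'],s['contact_force'])
for n in("scene","side","wrist"):
    a,d=vision.grab_frame(n);cv2.imwrite(f"pics/c_{n}.png",a);np.save(f"pics/c_{n}.npy",d)
cv2.imwrite("pics/c.png",np.hstack([cv2.imread("pics/c_scene.png")[80:300,120:350],cv2.imread("pics/c_side.png")[50:270,150:400]]))
```

```text
4.5833 [ 0.60137966 -0.12929891  0.17818726] [1.49400112 0.2606628  0.03082154]
```

View pics/c.png

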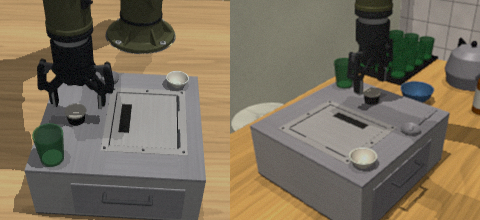

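View pics/c_wrist.png

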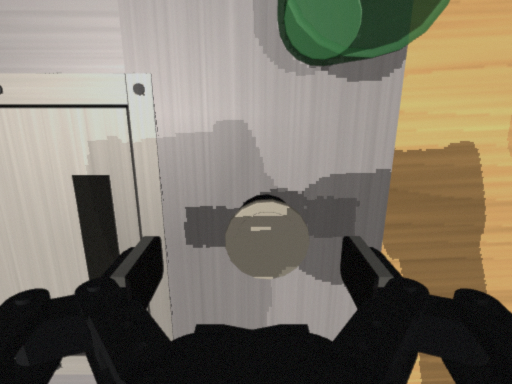

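```bash
cat >> h.py <<'E'
def wpt(u,v,d,s):
    c=vision.camera_info("wrist");K=c["mtx"]
    p=np.array([(u-K[0,2])/K[0,0]*d,(v-K[1,2])/K[1,1]*d,d,1]);t=(c["hand_eye"]@p)[:3]
    R=Ro.from_quat(np.array(s['eef_rot'])[[1,2,3,0]]).as_matrix()
    return R@t+np.array(s['tcp_pos'])
E
python3 - <<'E'
from h import *
s=get_state();d=np.load("pics/c_wrist.npy")
print("lid",inU(wpt(266,238,d[238,266],s)).round(4))
print("sill top corner?",inU(wpt(133,150,np.median(d[140:160,150:160]),s)).round(4))
# fingertip pixel depths
for u,v in((155,250),(345,250),(150,240),(352,240)): print(u,v,inU(wpt(u,v,d[v,u],s)).round(4))
E
```

```text
lid [ 0.0181 -0.0751  0.0282]
sill top corner? [0.0601 0.0002 0.0007]
155 250 [ 0.0233 -0.025   0.0516]
345 250 [ 0.0206 -0.1106  0.0464]
150 240 [ 0.0274 -0.0227  0.0502]
352 240 [ 0.0273 -0.1121  0.05  ]
```

Run:
```python
from h import *
X=.0175
ctrl.movel(pose((X,-.110,.008),0,-1)[0],max_speed=.1)
print(get_state()['contact_force'])
ctrl.movel(pose((X,-.0425,.008),0,-1)[0],max_speed=.06)
s=get_state();print(s['time'],inU(s['tcp_pos']),s['contact_force'])
ctrl.movel(pose((X,-.046,.008),0,-1)[0],max_speed=.06)
ctrl.movel(pose((X,-.046,.05),0,-1)[0],max_speed=.2)
ctrl.pause(.2)
s=get_state();p,d=vision.grab_frame("wrist");cv2.imwrite("pics/d_wrist.png",p);np.save("pics/d_wrist.npy",d)
m=models.masks_of("wrist","tub")
for r in m[:1]:
    print(r["p"],r["point"]);M=r["mask"];v,u=np.nonzero(M&(d>0))
    P=np.array([inU(wpt(a,b,d[b,a],s)) for a,b in zip(u,v)]);T=P[P[:,2]>.023]
    c,R=cv2.minEnclosingCircle((T[:,:2]*1000).astype(np.float32));print(c,R,np.median(T[:,2]))
print(s['time'])
```

```text
[-0.06310009 -0.39124591 -0.72473673]
6.4833 [ 0.01748257 -0.00059733 -0.00506845] [ 0.01422848 -0.20082713 -0.75951518]
0.56 [279.6, 233.4]Traceback (most recent call last):
  File "<stdin>", line 14, in <module>
  File "h.py", line 21, in wpt
    c=vision.camera_info("wrist");K=c["mtx"]
ValueError: time passes only in moves, steps and waits
```

View pics/d_wrist.png

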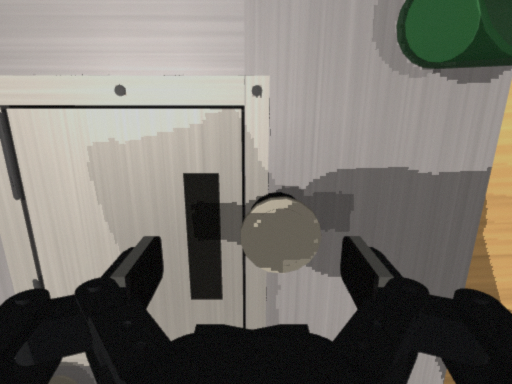

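Run:
```python
from h import *
s=get_state();d=np.load("pics/d_wrist.npy")
print(s['time']);print("lid",inU(wpt(280.5,236,d[236,280],s)).round(4),"back",inU(wpt(319,236,d[236,318],s)).round(4))
for z in (.06,.03,.004):
    P,q=pose((.0175,-.0605-(-.5774)*(z-.004),z),30,-1);print(P,ctrl.ik(P,q))
```

```text
7.3917
lid [ 0.0173 -0.0193  0.0291] back [ 0.017  -0.0404  0.0285]
[ 0.60658478 -0.05953229  0.17749167] [-0.09623137  0.60182864 -0.22249243  1.63133597  0.66601591  1.20713425
 -2.24853237]
[ 0.60572351 -0.07683287  0.14749167] [-0.08077531  0.62881003 -0.2031877   1.67398744  0.69072426  1.13563138
 -2.26835873]
[ 0.60497707 -0.0918267   0.12149167] [-0.06883617  0.65513396 -0.18398416  1.70668751  0.71431556  1.07448401
 -2.2865207 ]
```

Run:
```python
from h import *
X=.0172
f=lambda y0,z:(X,y0+.5774*(z-.004),z)
P,q=pose(f(-.0605,.085),30,-1)
ctrl.movel(pose((X,-.046,.085),0,-1)[0],max_speed=.2)
ctrl.movep(P,q)
ctrl.movel(pose(f(-.0605,.056),30,-1)[0],max_speed=.1)
s=get_state();print(s['time'],inU(s['tcp_pos']),s['contact_force'])
for z in(.035,.02,.004):
    ctrl.movel(pose(f(-.0605,z),30,-1)[0],max_speed=.06)
    s=get_state();print(z,s['time'],inU(s['tcp_pos']),s['contact_force'])
I=[]
for n in("scene","side","wrist"):
    a,d=vision.grab_frame(n);cv2.imwrite(f"pics/e_{n}.png",a);np.save(f"pics/e_{n}.npy",d);I.append(a)
cv2.imwrite("pics/e.png",np.hstack([cv2.resize(I[0][120:300,140:340],(400,360)),cv2.resize(I[1][90:270,170:370],(400,360))]))
```

```text
8.8333 [ 0.01711608 -0.00153817  0.02367174] [0.0915479  0.07248748 0.49132283]
0.035 9.3833 [ 0.01695018 -0.01288205  0.00241443] [-1.14259314 -0.60897599  0.25004242]
0.02 9.825 [ 0.01683957 -0.02181767 -0.01279087] [-0.23713389 -1.75904674  1.12769343]
0.004 10.2833 [ 0.01679783 -0.03106453 -0.02879871] [-0.47085651 -1.17663097  0.52541651]
```

View pics/e.png

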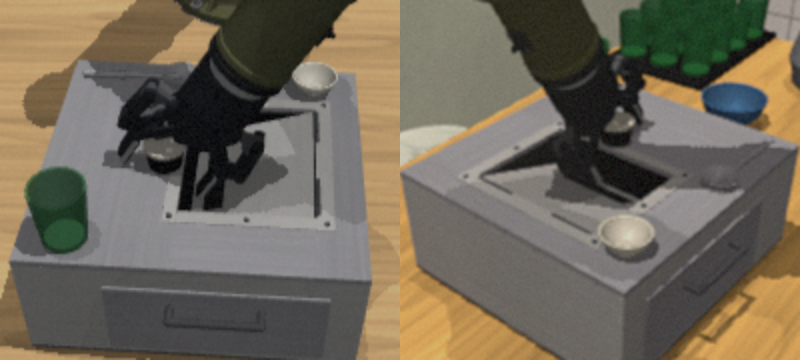

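View pics/e_wrist.png

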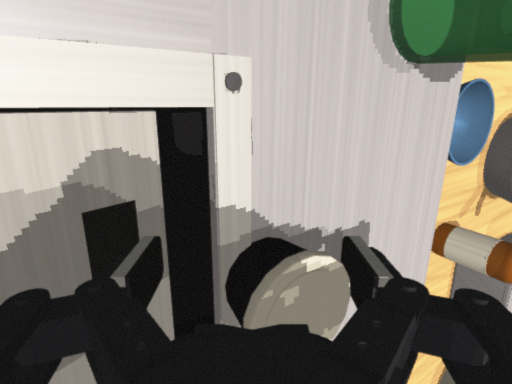

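Run:
```python
from h import *
X=.0172
for k,y in enumerate((-.040,-.022,-.006)):
    ctrl.movel(pose((X,y,.004),30,-1)[0],max_speed=.07)
    s=get_state();print(y,s['time'],inU(s['tcp_pos']),s['contact_force'])
    a,d=vision.grab_frame("wrist");cv2.imwrite(f"pics/f{k}.png",a);np.save(f"pics/f{k}.npy",d)
    if k==1: ctrl.pause(.3)
ctrl.pause(.4)
I=[vision.grab_frame(n)[0] for n in("scene","side","wrist")]
cv2.imwrite("pics/f.png",np.hstack([cv2.resize(I[0][120:300,140:340],(400,360)),cv2.resize(I[1][90:270,170:370],(400,360))]))
cv2.imwrite("pics/fw.png",np.hstack([cv2.resize(x,(256,192)) for x in(cv2.imread("pics/f0.png"),cv2.imread("pics/f1.png"),I[2])]))
```

```text
-0.04 10.875 [ 0.01759574 -0.00790818 -0.02852807] [-0.59508714  1.01910128  2.26144674]
-0.022 11.3333 [ 0.01731751  0.0096263  -0.02868367] [0.1454026  0.48783312 2.62504842]
-0.006 12.0583 [ 0.01705074  0.02499119 -0.02861847] [-1.093795   -0.1742539   4.58457372]
```

View pics/f.png

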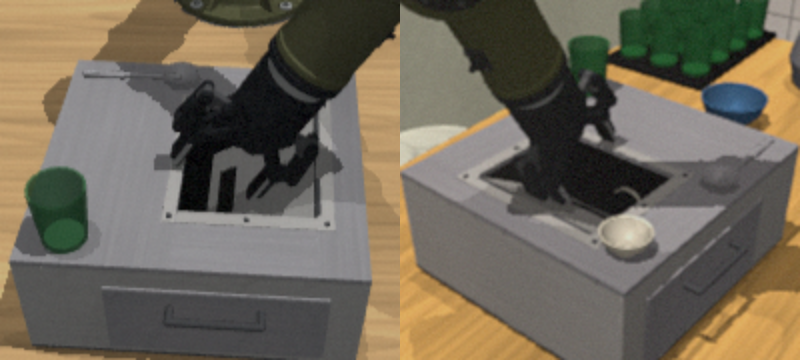

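View pics/fw.png

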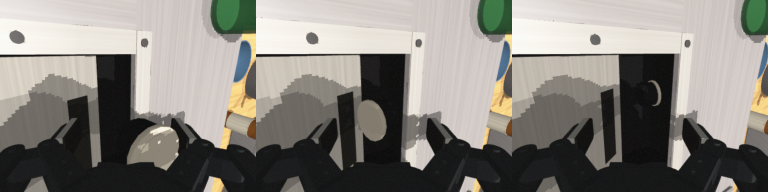

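Run:
```python
from h import *
a,d=vision.grab_frame("wrist");s=get_state();cv2.imwrite("pics/g.png",a[80:320]);np.save("pics/g.npy",d)
print(s['time'])
for u,v in((430,180),(440,186),(436,195),(400,190),(415,190)):
    print(u,v,inU(wpt(u,v,d[v,u],s)).round(3))
```

```text
12.7083
430 180 [ 0.044 -0.078  0.001]
440 186 [ 0.038 -0.093 -0.001]
436 195 [ 0.033 -0.089 -0.   ]
400 190 [ 0.041 -0.053 -0.   ]
415 190 [ 0.04  -0.066  0.   ]
```

View pics/g.png

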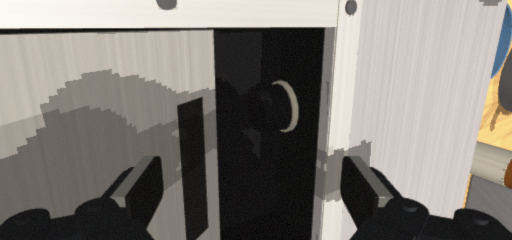

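Run:
```python
from h import *
d=np.load("pics/g.npy");s=get_state()
for u,v in((292,175),(296,190),(289,208),(270,182),(255,180),(232,130),(205,150),(310,150)):
    print(u,v,inU(wpt(u,v,d[v,u],s)).round(3))
```

```text
292 175 [ 0.031 -0.05  -0.092]
296 190 [ 0.02  -0.051 -0.087]
289 208 [ 0.003 -0.05  -0.095]
270 182 [ 0.028 -0.031 -0.095]
255 180 [ 0.026 -0.027 -0.111]
232 130 [ 0.066 -0.017 -0.132]
205 150 [ 0.061  0.031 -0.071]
310 150 [ 0.051 -0.066 -0.09 ]
```

Run:
```python
from h import *
X=.0172
ctrl.movel(pose((X,-.006,.07),30,-1)[0],max_speed=.08)
ctrl.movel(pose((X,-.006,.20),30,-1)[0],max_speed=.2)
ctrl.pause(.8)
I=[vision.grab_frame(n) for n in("scene","side","wrist")];s=get_state();print(s['time'],s['contact_force'])
W=cloud("scene",I[0][1])
q=(W-O);ux,uy=q@EX,q@EY
m=(abs(ux)<.07)&(uy>.02)&(uy<.12)&(W[...,2]<.17);print("flap z",np.nanpercentile(W[...,2][m],[5,50,95]))
cv2.imwrite("pics/h.png",np.hstack([cv2.resize(I[0][0][120:300,140:340],(400,360)),cv2.resize(I[1][0][90:270,170:370],(400,360))]))
```

```text
15.4333 [-0.69908557 -0.43290857 -0.60567438]
flap z [0.14825938 0.1499446  0.15159179]
```

View pics/h.png

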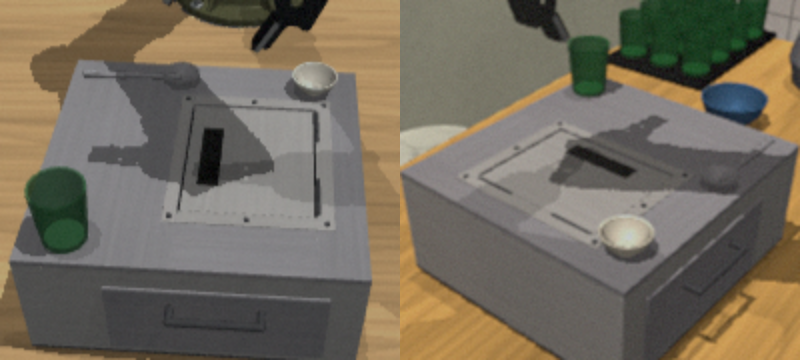

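The flap is flush and shut, the tub is off the deck, and the glass, spoon and dish stand where they were. The arm is clear of everything.

Run:
```python
from station import ticket
print(ticket.close_job())
```

```text
the job is handed in; nothing more can be done
None
```

The tub is in the bin and the flap is shut. I handed the job in at about 15.4 s of robot time.

**What I did**
- I pushed the tub with the rear finger to 19 mm short of the sill, with the flap still shut.
- I tilted the open gripper 30° so the front finger pressed the flap down and held it.
- With the flap held open, the rear finger pushed the tub over the sill. The tub was never gripped or lifted.
- I then raised the arm straight up and the flap swung shut.

**Last checks**
- **Tub:** before the flap shut, it was in the pan, lying on its side at about unit x 20, y -25 to -50 mm. Its top was about 87 mm below the deck, clear of the flap's swing. It could not be seen after the flap shut.
- **Flap:** its surface measured at 0.150 m, level with the deck within the measuring error.
- **Glass, dish and spoon:** they looked unmoved in the last two pictures. I judged this by eye and did not re-measure them.
- **Forces:** about 5 N at most in the readings I took between moves, not recorded continuously.

No check failed or disagreed. One script stopped on an error after too many `camera_info` calls; the arm had already finished its move, and I took the tub's position from the saved picture.

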